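Lower the bench magnifier by one latch hole and lock it

TASK

Bring the bench magnifier down by exactly one hole of its telescoping column and lock it there: swing its safety lever wide open, squeeze in the sprung button and ease the head off its hole, let the button go, then push the head down until the button snaps out at the next hole and the head sits firmly on its pin under a push of about 15 N (never ram it). Then swing the safety lever fully shut; leave the mask box under the lens and the bottles where they are.

Things in the scene. Friction and masses are not known exactly. Their poses are not given: they have to be found in the camera images.
- stand: Fixed round white foot (84 mm across) of a bench magnifier; origin under its centre on the worktop, on the axis of the upright 22 mm aluminium column. Axes: z up; the button faces its -x (towards the robot, within about 0.3 rad), the safety lever is on its -y side, the lens arm reaches 100 mm to its +y side at about 0.17 m height.
- column: The fixed column (22 mm across, top hidden in the head), same origin and axes as the stand. Its cross-drilled holes, 9 mm high and 16 mm apart, show front and back below the head as dark spots; the head's 6 mm latch pin enters them.
- lock_pin: The head's hidden 6 mm latch pin, tied to the button: sprung 5 mm into a column hole, out of it when the button is in. Origin on the column axis at the pin's height (about 150 mm at the start, 134 mm seated in the next hole). It should carry a firm push of some 15 N on the head to prove that it is seated; over 28 N on it counts as ramming.
- tube_head (a joint): How far the sliding head (black block 38x40x40 mm with lens arm, capped tube on top) has come down, m: 0 seated on its pin in the top hole, 0.016 in the next, 0.032 in the third (end stop). It slides stiffly (5 N, some 2 N more with the pin dragging; the head weighs 2 to 4 N), stays where left, and can be lifted 3 mm within a hole.
- release_button (a joint): How far the sprung button is pressed in, m: 0 fully out (pin in a hole), about 0.005 while the pin rides on the column wall between holes (button let go), 0.007 fully in. Needs 5 N to start, 10 N fully in; more than 0.0055 frees the pin. The shut safety lever stops it at about 0.003.
- button_face (a point): Centre of the face of the grey button (18 mm wide, 14 mm high) on the front of the head; it stands 10 mm proud of the block and is pressed towards the stand's +x. 26 mm below the plug's top.
- finger_rest (a point): Centre of the grey ribbed finger rest (24 mm wide, 22 mm high) on the back of the head, straight behind the button: 52 mm from the button's face when that is out, 45 mm when fully in. Pinch button and rest together from above.
- plug_top (a point): Centre of the flat top of the black end plug (31 mm across) that closes the head's tube, on the column axis: the place to press the head down. 192 mm high at the start.
- lever_tip (a point): Middle of the black tip (22x10x12 mm) of the steel safety lever, 85 mm from the hinge; the lever is a bar 7 mm thick and 10 mm high, the tip ends 96 mm from the hinge. 150 mm high at the start.
- mask_box_6: Flat amber photomask box, 131x125x24 mm, loose on the worktop beside the foot, under the lens; to stay there. Origin under its centre.
- ipa_bottle: White bottle with a screw cap, 60 mm across, 146 mm high; bystander, to stay standing where it is. Origin under its centre.
- drop_bottle: Brown dropper bottle, 32 mm across, 76 mm high; bystander, to stay standing. Origin under its centre.
- lock_lever (a joint): Angle of the safety lever, rad: 0 shut (points to the stand's -x, along the head's -y side; its tooth blocks the button), grows as it swings outward about its upright hinge, 1.57 pointing to -y, end stop 1.75. About 0.1 N m to turn; stays where left. It shuts only when the button is out.
- lever_hinge (a point): Hinge of the safety lever, on its upright axis at the middle of the lever's height; 28 mm to the stand's -y and 19 mm to its +x from the column axis; moves down with the head.

How it is judged:
By the outcome, as a careful person would: the job done as asked, in the order asked, and still so for the second after the job is handed in, with the robot touching nothing.
It also fails if it takes over 70 s, if anything falls off the work surface, if the arm or the gripper's body presses on something with over 40 N, if the wrist force passes 120 N, or if a joint passes its speed limit or range.

ROBOT

A 6-joint arm with a two-finger parallel gripper is mounted at the origin on a cart in front of the work surface, level with it; the furniture and walls round the work are solid. World frame = base frame: x ahead of the robot, y to its left, z up, the work surface at z = 0. Lengths are in m, angles in rad, forces in N, time in s.
With the tool pointing down it reaches from about 0.375 to 0.9 m from the base axis. Payload 3.1 kg.
Tool frame: the origin (TCP) lies midway between the tips of the shut fingers; the grasp point (between the pads) lies grip_point_offset behind it (grip_point_offset is the distance from the TCP to the grasp point, in m); y points along the fingers, z is the direction in which the jaws open and shut, and the axes are right-handed (so a half turn about y gives the same grasp; the last joint's range is limited). The gripper opens to 87 mm and grips with 3 to 60 N. Pads are 19 mm wide; open, the fingers measure 117 mm over their backs; the gripper's body (75 mm by 190 mm) begins 51 mm behind the grasp point.
Start: joints at [0.971, 0.527, 1.433, -0, 1.181, -0.178], TCP at [0.256, 0.57, 0.196] pointing down, gripper open.
Joint ranges: [-3.08, 3.08], [-0.75, 2.2], [0.22, 2.44], [-1.43, 4.57], [0, 2.65], [-2.85, 2.85]. Speed limits (rad/s): [2.79, 2.79, 3.14, 3.14, 3.14, 3.14].

INTERFACE

Orientations are given as a unit quaternion [x, y, z, w].
In Python, from rig import * gives the robot as it stands.
- The arm moves only by the tool jog_arm, never from a script. Its argument "increments" is a list that holds one entry, the list of rows, each a list of 7 numbers: the turn, a rotation vector about the world's x, y, z in degrees, then the shift along the world's x, y, z in m, then the closure, from -1 (fully open) to 1 (shut), so that 0 is half open. In form: [[[rx, ry, rz, x, y, z, jaw], ...]]. A call has 1 to 8 rows; each row is the pose to reach, as a shift and turn from the pose measured when the call began; what a row does not reach only later rows make up. A row lasts 1/10 s, in which the tool goes at most 50 mm and 8.59 degrees, less where a joint would pass 70% of its speed; a pose out of reach is approached as far as the arm can. A call with a gripper value outside its range is refused whole. The fingers move at their own pace and stop on an object; "squeeze" is the grip in N (left out, the last holds). Time passes only in rows, so rows that repeat a pose let the fingers close. It gives the time, the measured TCP pose, the force and the opening at its end, in the units of the state.
- get_obs(): the state, without advancing time (a new reading comes with each control period).
- camera(name): name is "scene" or "top"; returns the picture (384x512x3 uint8, red, green, blue); there is no depth.
- camera_info(name): a dict with "K" (3x3 intrinsics, pixels), "k1" (the pictures are not rectified: a ray, as slopes to the right and down, at radius r is drawn at 1 + k1 r^2 times it, then the intrinsics apply), "R" (3x3) and "t" (3): a world point X has camera coordinates R X + t. Camera axes: x right, y down, z forward; pixel columns grow to the right and rows downward; lengths in m; the calibration is good to about 2 mm. A picture is of the moment at which its call begins. camera_info takes no time and is no camera call.
- hand_in(): hands the job in, once; it reports no verdict.
The state is a dict: "time": time; "q": joint angles; "joint_velocities": joint speeds; "joint_torque": joint torques, N m; "position": TCP position; "tool_rot": TCP orientation; "ft_force": force on the tool from outside, world axes, zero at the start; "moment": the same for the moment, N m; "grip_width": finger opening in m.
Only numpy, scipy, OpenCV 4.12 (cv2) and the standard library are available. Lean on these libraries where they do the work, as an engineer would, in place of code of your own. Each camera call takes 0.05 s, during which the arm holds its last target.

## Working session

There is one attempt and no reset: what is moved stays moved. The work goes in short steps, Python scripts to look and compute and a tool call to move; the robot and the scene stay as the last step left them, time stands still between calls to the robot, and variables do not carry over. Pictures are saved under pics/ and viewed, and the job is handed in when it is done.

Besides the shell and the picture viewer there is one more tool, called after "Emit:" as name([rows], argument=value, ...), one row to a line, values as JSON. jog_arm: Moves the arm, as the interface text tells. Its arguments: {"type":"object","properties":{"increments":{"type":"array","items":{"type":"array","items":{"type":"array","items":{"type":"number"}}}},"squeeze":{"type":"number"}},"required":["increments"]}

```bash
mkdir -p pics; ls
python3 - <<'E'
from rig import *
import cv2
print(get_obs())
for n in("scene","top"):
    im=camera(n); cv2.imwrite(f"pics/{n}0.png",im[:,:,::-1]); print(n,camera_info(n))
E
```

```text
pics
{'time': 0.0, 'q': array([ 9.70526927e-01,  5.28451958e-01,  1.43392163e+00, -2.89323360e-05,
        1.18137650e+00, -1.78506297e-01]), 'joint_velocities': array([ 0.0002536 ,  0.00035326,  0.00044818, -0.00037032,  0.00069485,
       -0.00025269]), 'joint_torque': array([ 9.05679644e-05, -4.40043283e+01, -1.76596534e+01,  6.32844167e-02,
        5.84064180e-02, -1.71721636e-04]), 'position': array([0.25538444, 0.56957016, 0.19517427]), 'tool_rot': array([ 0.69215175, -0.14828993,  0.1477283 , -0.69073323]), 'ft_force': array([-0.12317268,  0.36572129,  0.09025987]), 'moment': array([-0.00683868, -0.02090044, -0.00438123]), 'grip_width': 0.08700625613883758}
scene {'K': array([[373.25031436,   0.        , 255.20945545],
       [  0.        , 373.25031436, 192.31151851],
       [  0.        ,   0.        ,   1.        ]]), 'k1': 0.035621718077954556, 'R': array([[-0.57069034,  0.82101448,  0.01574065],
       [ 0.53164633,  0.38402257, -0.75490321],
       [-0.62583123, -0.42244751, -0.6556473 ]]), 't': array([ 0.52568677, -0.08938888,  1.15864192])}
top {'K': array([[421.35343391,   0.        , 259.45951742],
       [  0.        , 421.35343391, 190.53482457],
       [  0.        ,   0.        ,   1.        ]]), 'k1': -0.14076991887019233, 'R': array([[ 0.01159197, -0.99984518, -0.01323765],
       [-0.99343464, -0.01000882, -0.11396244],
       [ 0.1138123 ,  0.01447179, -0.99339686]]), 't': array([-0.27702651,  0.5319799 ,  0.913332  ])}
```

View pics/scene0.png

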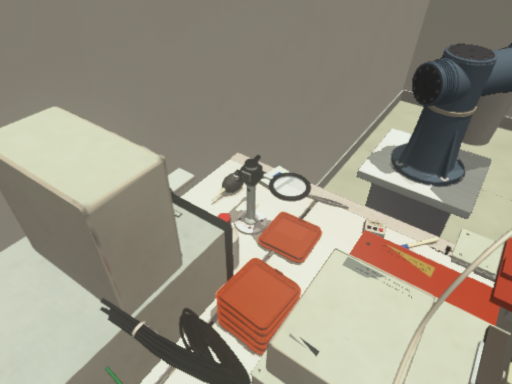

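View pics/top0.png

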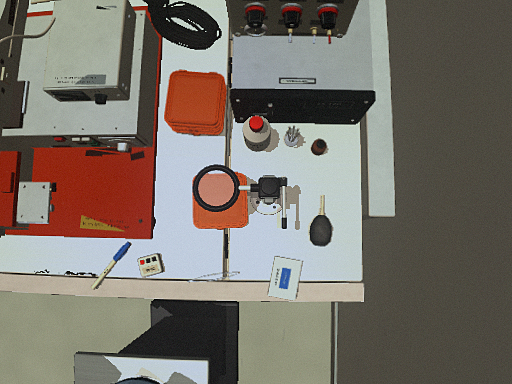

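```bash
cat > h.py <<'E'
import numpy as np, cv2
from rig import *
def ray(n,uv):
    c=camera_info(n);K=c["K"];d=(np.array(uv,float)-[K[0,2],K[1,2]])/[K[0,0],K[1,1]]
    u=d.copy()
    for _ in range(20): u=d/(1+c["k1"]*(u@u))
    R=c["R"];return -R.T@c["t"], R.T@np.array([u[0],u[1],1.])
def onz(n,uv,z):
    o,d=ray(n,uv);return o+d*(z-o[2])/d[2]
def tri(a,b):
    o1,d1=ray("scene",a);o2,d2=ray("top",b)
    s=np.linalg.lstsq(np.stack([d1,-d2],1),o2-o1,rcond=None)[0]
    p,q=o1+s[0]*d1,o2+s[1]*d2
    return (p+q)/2,np.linalg.norm(p-q)
def proj(n,X):
    c=camera_info(n);p=c["R"]@np.array(X)+c["t"];u=p[:2]/p[2];u=u*(1+c["k1"]*(u@u));return c["K"][:2,:2]@u+c["K"][:2,2]
def snap(n,name,box,f):
    im=camera(n)[:,:,::-1];cv2.imwrite(f"pics/{name}_raw.png",im)
    x0,y0,x1,y1=box;cv2.imwrite(f"pics/{name}.png",cv2.resize(im[y0:y1,x0:x1],None,fx=f,fy=f,interpolation=cv2.INTER_CUBIC))
E
python3 - <<'E'
import cv2
a=cv2.imread("pics/scene0.png")[145:250,195:325];cv2.imwrite("pics/s0c.png",cv2.resize(a,None,fx=5.5,fy=5.5,interpolation=cv2.INTER_CUBIC))
a=cv2.imread("pics/top0.png")[110:250,185:335];cv2.imwrite("pics/t0c.png",cv2.resize(a,None,fx=4,fy=4,interpolation=cv2.INTER_CUBIC))
E
```

```text
(no output)
```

View pics/s0c.png

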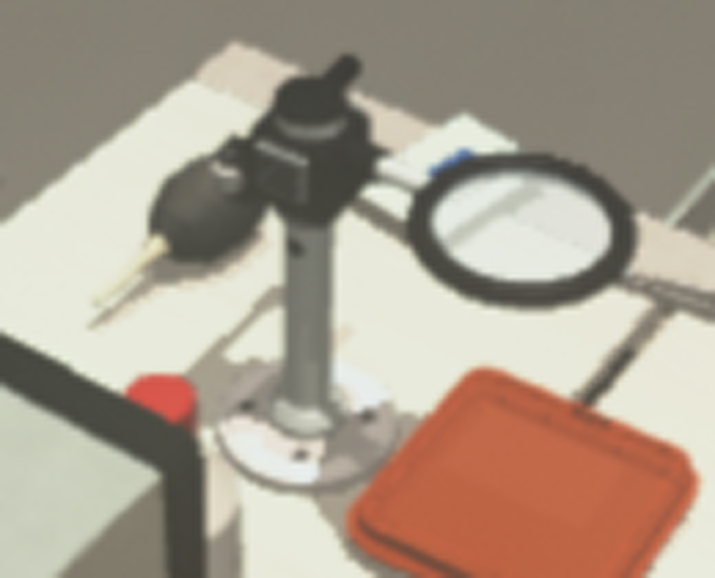

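View pics/t0c.png

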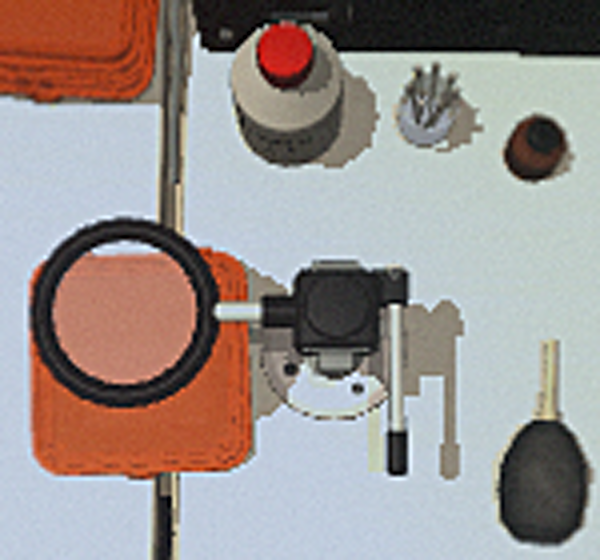

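Run:
```python
from h import *
np.set_printoptions(precision=4,suppress=True)
T=lambda x,y:(185+x/4-.375,110+y/4-.375)
S=lambda x,y:(195+x/5.5-.4,145+y/5.5-.4)
print("plug",onz("top",T(336,306),.192),tri(S(311,98),T(336,306)))
print("tip",onz("top",T(397,453),.156), "hinge",onz("top",T(394,287),.155))
print("lever base",onz("top",T(395,310),.155))
print("btn edge mid",onz("top",T(334,375),.17),"rest",onz("top",T(336,262),.17))
print("foot scene",onz("scene",S(310,430),.004))
for p in [(292,370),(358,388)]: print("foothole top",onz("top",T(*p),.006))
for p in [(245,405),(368,415),(300,455)]: print("foothole sc",onz("scene",S(*p),.006))
print("arm ends",onz("top",T(216,311),.17),onz("top",T(262,311),.17))
print("lens",onz("top",T(125,312),.17))
print("ipa cap",onz("top",T(286,55),.146),"drop",onz("top",T(541,135),.076))
print("box edge",onz("top",T(420,52),.12))
```

```text
plug [ 0.5246 -0.2905  0.192 ] (array([ 0.5246, -0.2904,  0.1912]), np.float64(0.0002126969982415553))
tip [ 0.4585 -0.3206  0.156 ] hinge [ 0.5388 -0.3187  0.155 ]
lever base [ 0.5276 -0.3193  0.155 ]
btn edge mid [ 0.4945 -0.29    0.17  ] rest [ 0.5485 -0.2904  0.17  ]
foot scene [ 0.5268 -0.2873  0.004 ]
foothole top [ 0.5109 -0.267   0.006 ]
foothole top [ 0.501  -0.3048  0.006 ]
foothole sc [ 0.5328 -0.3202  0.006 ]
foothole sc [ 0.5048 -0.2699  0.006 ]
foothole sc [ 0.544  -0.2807  0.006 ]
arm ends [ 0.5244 -0.2336  0.17  ] [ 0.5246 -0.2555  0.17  ]
lens [ 0.5235 -0.1902  0.17  ]
ipa cap [ 0.6565 -0.2647  0.146 ] drop [ 0.6332 -0.401   0.076 ]
box edge [ 0.6661 -0.3332  0.12  ]
```

Run:
```python
import rig
print([n for n in dir(rig) if not n.startswith('__')])
from h import *
from scipy.spatial.transform import Rotation as R
o=get_obs();print(getattr(rig,'grip_point_offset',None));M=R.from_quat(o['tool_rot']).as_matrix();print(M.round(3))
print(np.degrees(np.arctan2(M[1,2],M[0,2])))
```

```text
['Unreachable', 'camera', 'camera_info', 'get_obs', 'grip_point_offset', 'hand_in']
0.0187
[[ 0.912 -0.001  0.409]
 [-0.409 -0.002  0.912]
 [-0.    -1.    -0.002]]
65.83339867559489
```

Emit:
jog_arm([
  [[0,0,-8,0,0,0.05,0],[0,0,-16,0,0,0.1,1],[0,0,-24,0,0,0.15,1],[0,0,-32,0,0,0.2,1],[0,0,-40,0.03,-0.04,0.2,1],[0,0,-48,0.055,-0.08,0.2,1],[0,0,-56,0.08,-0.12,0.2,1],[0,0,-64,0.105,-0.16,0.2,1]],
], squeeze=25)

```text
time: 0.9
position: [0.3607, 0.408, 0.3949]
tool_rot: [0.507, -0.494, 0.493, -0.506]
ft_force: [1.2, 0.4, -0.7]
grip_width: 0.0311
```

Emit:
jog_arm([
  [[0,0,0,0.02,-0.045,0,1],[0,0,0,0.04,-0.09,0,1],[0,0,0,0.06,-0.135,0,1],[0,0,0,0.07,-0.18,0,1],[0,0,0,0.08,-0.225,0,1],[0,0,0,0.09,-0.27,0,1],[0,0,0,0.1,-0.315,0,1],[0,0,0,0.1,-0.36,0,1]],
])

```text
time: 1.7
position: [0.4612, 0.0463, 0.3944]
tool_rot: [0.508, -0.494, 0.493, -0.506]
ft_force: [0.3, -0.1, 0.3]
grip_width: 0.0005
```

Emit:
jog_arm([
  [[0,0,0,0,-0.045,0,1],[0,0,0,0,-0.09,0,1],[0,0,0,0,-0.135,0,1],[0,0,0,0,-0.18,0,1],[0,0,0,0,-0.225,-0.02,1],[0,0,0,0,-0.27,-0.05,1],[0,0,0,0,-0.3,-0.1,1],[0,0,0,0,-0.3,-0.1,1]],
])

```text
time: 2.5
position: [0.4584, -0.2548, 0.2896]
tool_rot: [0.507, -0.498, 0.49, -0.505]
ft_force: [-0.6, -0.2, -0.3]
grip_width: 0.0007
```

Run:
```python
from h import *
snap("scene","s1",(195,120,325,250),5);snap("top","t1",(185,110,335,250),4)
```

```text
(no output)
```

View pics/s1.png

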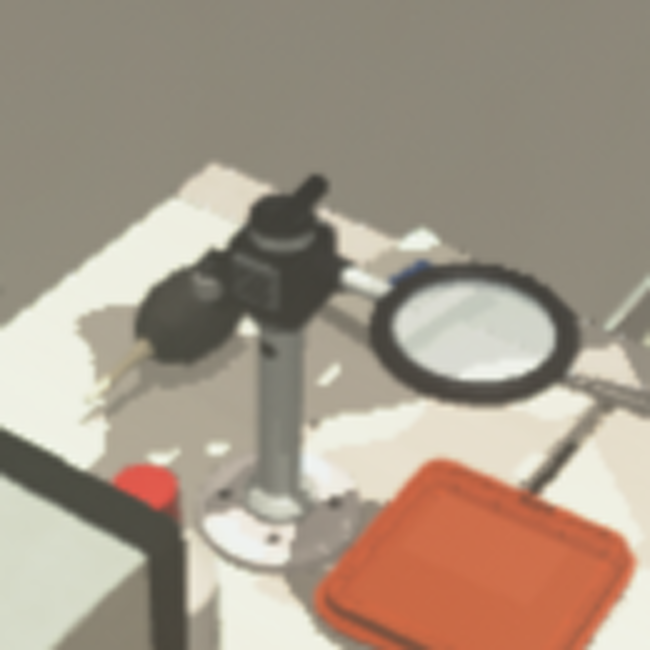

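View pics/t1.png

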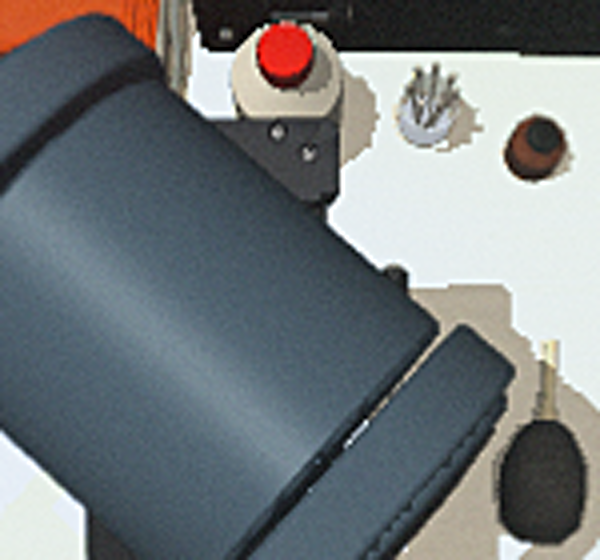

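Run:
```python
from h import *
print(proj("scene",[.458,-.255,.29]),proj("scene",[.458,-.255,.15]),proj("scene",[.525,-.29,.192]))
print(-camera_info("scene")["R"].T@camera_info("scene")["t"])
```

```text
[283.39183144 115.24958229] [279.48764654 168.14215307] [251.14614258 162.24303717]
[1.07264192 0.09219629 0.68390584]
```

View pics/s1_raw.png

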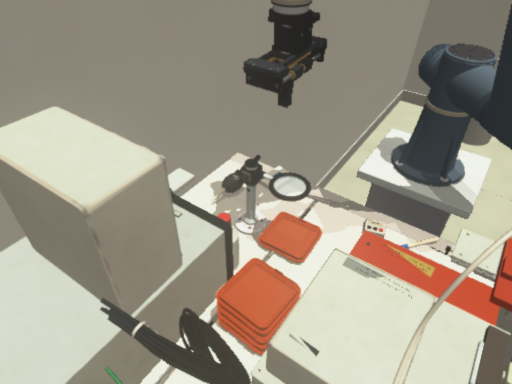

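Run:
```python
from h import *
print(get_obs()['position'],get_obs()['joint_velocities'].round(3))
snap("scene","s2",(225,30,345,130),6)
```

```text
[ 0.4598326  -0.25337929  0.29215162] [ 0.037 -0.055 -0.045  0.011  0.024  0.009]
```

View pics/s2.png

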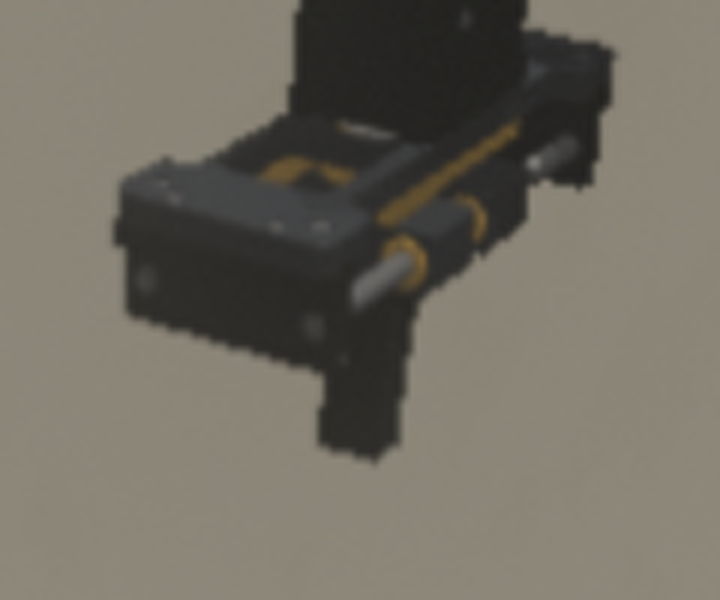

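Run:
```python
from h import *
p=get_obs()['position'];print(p)
for d in [(.095,-.0375,.07),(.095,.0375,.07),(0,0,0),(.015,-.01,0),(.015,.01,0),(-.015,.01,0),(-.095,.0375,.07)]:
    print(d,(proj("scene",p+np.array(d))-[225,30])*6)
```

```text
[ 0.46091445 -0.25317197  0.29408004]
(0.095, -0.0375, 0.07) [102.15080604 391.28791416]
(0.095, 0.0375, 0.07) [306.77131089 461.19975081]
(0, 0, 0) [351.21306051 506.00231643]
(0.015, -0.01, 0) [304.03322575 514.87761915]
(0.015, 0.01, 0) [353.16728244 532.20255474]
(-0.015, 0.01, 0) [397.79707188 497.22522066]
(-0.095, 0.0375, 0.07) [600.04894664 247.16160563]
```

Emit:
jog_arm([
  [[0,0,0,0.003,-0.03,-0.03,1],[0,0,0,0.003,-0.03,-0.06,1],[0,0,0,0.003,-0.03,-0.09,1],[0,0,0,0.003,-0.03,-0.09,1],[0,0,0,0.003,-0.03,-0.09,1]],
])

```text
time: 3.15
position: [0.4652, -0.2827, 0.206]
tool_rot: [0.507, -0.493, 0.492, -0.507]
ft_force: [0.2, -0.9, 0.6]
grip_width: 0.0004
```

Run:
```python
from h import *
p=get_obs()['position'];print(p)
snap("scene","s3",(195,80,325,200),5);snap("top","t3",(185,110,335,250),4)
for d in [(.095,-.0375,.07),(.095,.0375,.07),(0,0,0)]:
    print(d,(proj("scene",p+np.array(d))-[195,80])*5)
```

```text
[ 0.46516646 -0.28265671  0.20596638]
(0.095, -0.0375, 0.07) [172.380979   260.49342866]
(0.095, 0.0375, 0.07) [324.23113742 321.20041284]
(0, 0, 0) [369.87166111 328.94804233]
```

View pics/s3.png

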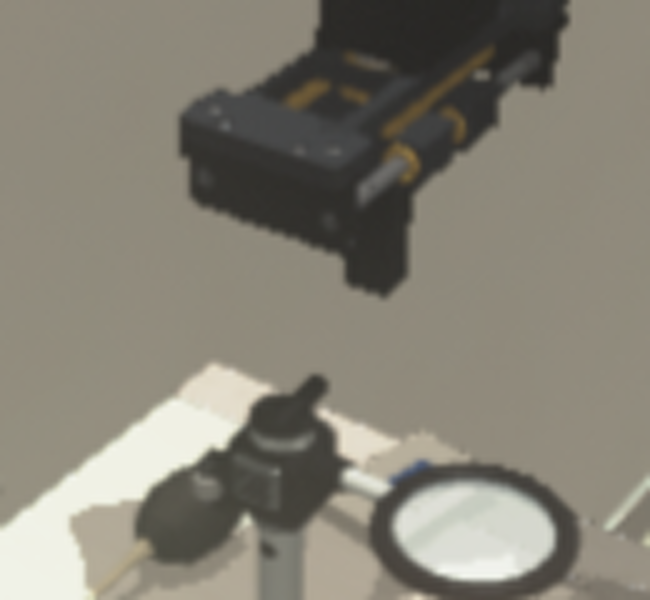

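View pics/t3.png

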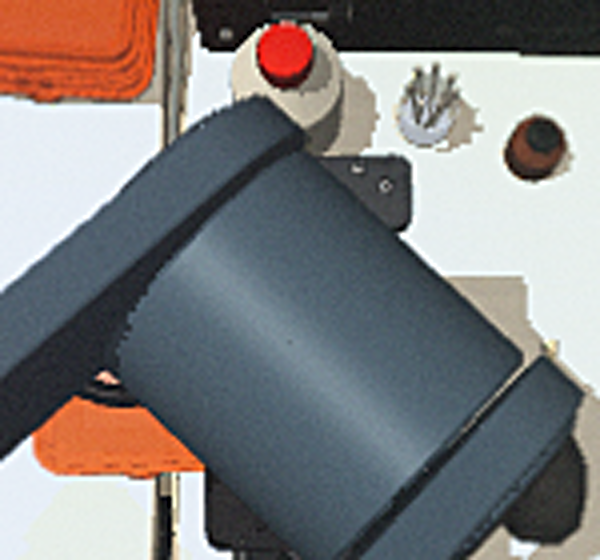

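Run:
```python
from h import *
print("base",proj("scene",[0,0,0]),"tip",(proj("scene",[.459,-.319,.15])-[195,80])*5, "lens",(proj("scene",[.5245,-.19,.17])-[195,80])*5,"foot",proj("scene",[.525,-.2905,0.0]))
for z in (.192,.206,.23): print(proj("scene",[.4652,-.2827,z]))
import cv2
im=cv2.imread("pics/s3_raw.png");print(im.shape)
# top camera: gripper plate corner
p=get_obs()['position']
for d in [(.095,-.0375,.07),(.095,-.0375,.1),(.095,-.0375,.13),(-.095,.0375,.1),(0,0,0)]:
    print(d,(proj("top",p+np.array(d))-[185,110])*4)
```

```text
base [425.83434159 163.2981046 ] tip [309.67871702 394.78092993] lens [471.66568215 533.90508684] foot [250.33879109 222.94012725]
[268.70735374 150.8626158 ]
[268.95099014 145.7776531 ]
[269.38169127 136.79616759]
(384, 512, 3)
(0.095, -0.0375, 0.07) [410.98951426 193.38362171]
(0.095, -0.0375, 0.1) [415.01100811 179.05274177]
(0.095, -0.0375, 0.13) [419.40297393 163.39465247]
(-0.095, 0.0375, 0.1) [218.37770294 661.83084557]
(0, 0, 0) [318.36858911 430.36304096]
```

Run:
```python
from h import *
np.set_printoptions(precision=4,suppress=True)
print(tri((195+185/5,80+118/5),(185+411/4,110+160/4)))
import cv2
a=cv2.imread("pics/s3_raw.png")[0:160,200:400];b=cv2.imread("pics/t3_raw.png")[100:300,150:350]
cv2.imwrite("pics/w.png",np.vstack([cv2.resize(a,None,fx=2,fy=2),cv2.resize(b,None,fx=1,fy=1)]) if 0 else cv2.resize(a,None,fx=3.7,fy=3.7))
cv2.imwrite("pics/w2.png",cv2.resize(b,None,fx=2.9,fy=2.9))
```

```text
(array([ 0.5595, -0.3155,  0.3413]), np.float64(0.005389947099534509))
```

View pics/w.png

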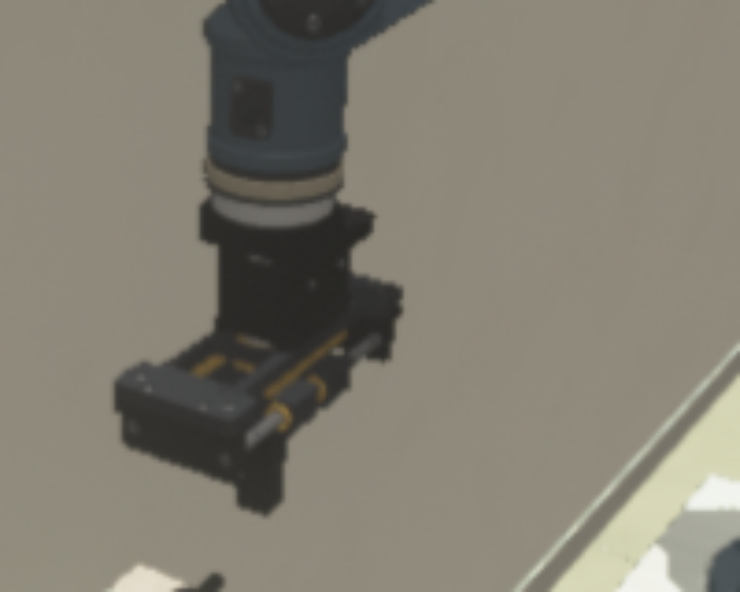

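View pics/w2.png

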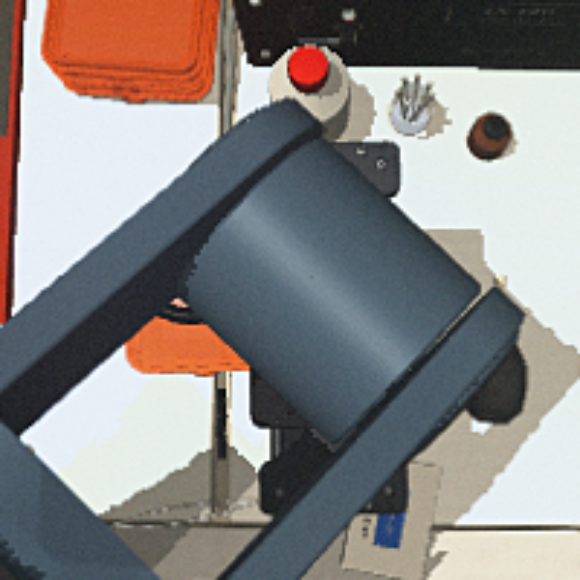

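Emit:
jog_arm([
  [[0,0,0,0.03,-0.004,0,1],[0,0,0,0.06,-0.008,0,1],[0,0,0,0.06,-0.008,0,1],[0,0,0,0.06,-0.008,0,1]],
])

```text
time: 3.65
position: [0.5265, -0.2916, 0.2085]
tool_rot: [0.508, -0.491, 0.494, -0.507]
ft_force: [-0.7, -0.0, -0.1]
grip_width: 0.0008
```

Run:
```python
from h import *
p=get_obs()['position'];print(p)
snap("scene","s4",(195,100,325,200),6)
```

```text
[ 0.52648402 -0.29163766  0.20845178]
```

View pics/s4.png

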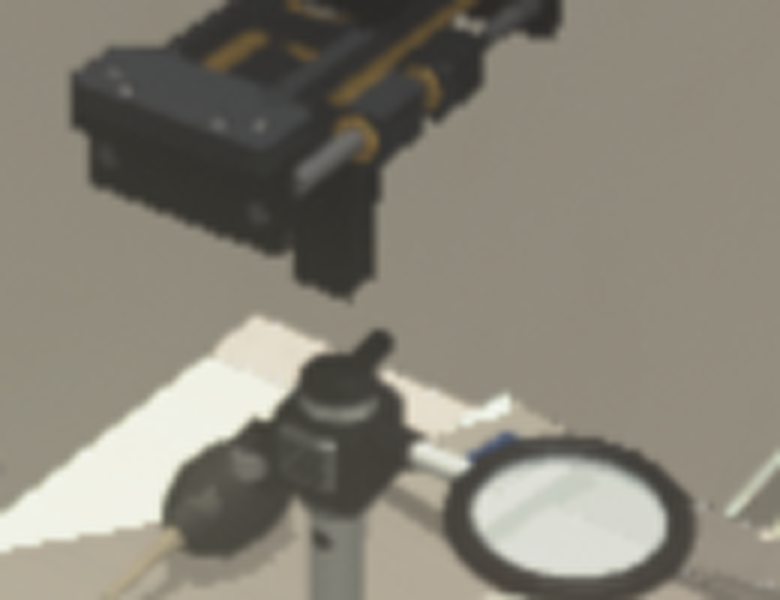

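Emit:
jog_arm([
  [[0,0,0,-0.0015,0.001,-0.004,1],[0,0,0,-0.0015,0.001,-0.008,1],[0,0,0,-0.0015,0.001,-0.011,1],[0,0,0,-0.0015,0.001,-0.013,1]],
])

```text
time: 4.1
position: [0.5235, -0.2903, 0.1946]
tool_rot: [0.508, -0.492, 0.493, -0.507]
ft_force: [-0.5, 0.4, 0.1]
grip_width: 0.0005
```

Emit:
jog_arm([
  [[0,0,0,0,0,-0.002,1],[0,0,0,0,0,-0.004,1],[0,0,0,0,0,-0.004,1]],
])

```text
time: 4.4
position: [0.5233, -0.2901, 0.1901]
tool_rot: [0.508, -0.493, 0.493, -0.507]
ft_force: [0.2, 0.2, 0.4]
grip_width: 0.0007
```

Emit:
jog_arm([
  [[0,0,0,0,0,-0.002,1],[0,0,0,0,0,-0.004,1],[0,0,0,0,0,-0.004,1]],
])

```text
time: 4.7
position: [0.5231, -0.29, 0.1857]
tool_rot: [0.508, -0.493, 0.493, -0.507]
ft_force: [0.2, -0.1, -0.3]
grip_width: 0.0003
```

Emit:
jog_arm([
  [[0,0,0,0,0,-0.002,1],[0,0,0,0,0,-0.004,1],[0,0,0,0,0,-0.004,1]],
])

```text
time: 5.0
position: [0.5229, -0.2898, 0.1814]
tool_rot: [0.508, -0.493, 0.493, -0.507]
ft_force: [-0.5, -0.9, -0.3]
grip_width: 0.0004
```

Emit:
jog_arm([
  [[0,0,0,0,0,-0.002,1],[0,0,0,0,0,-0.002,1]],
])

```text
time: 5.2
position: [0.5227, -0.2896, 0.179]
tool_rot: [0.508, -0.493, 0.492, -0.506]
ft_force: [-0.1, -0.2, -0.2]
grip_width: 0.0004
```

Emit:
jog_arm([
  [[0,0,0,0,0,-0.002,1],[0,0,0,0,0,-0.002,1]],
])

```text
time: 5.4
position: [0.5225, -0.2895, 0.1767]
tool_rot: [0.508, -0.494, 0.492, -0.506]
ft_force: [-0.0, -0.2, -0.5]
grip_width: 0.0003
```

Emit:
jog_arm([
  [[0,0,0,0.001,0,-0.002,1],[0,0,0,0.001,0,-0.002,1]],
])

```text
time: 5.6
position: [0.5235, -0.2894, 0.1744]
tool_rot: [0.508, -0.494, 0.492, -0.506]
ft_force: [0.9, 0.5, -0.4]
grip_width: 0.0007
```

Emit:
jog_arm([
  [[0,0,0,0,0,-0.0015,1],[0,0,0,0,0,-0.0015,1]],
])

```text
time: 5.8
position: [0.5234, -0.2893, 0.1727]
tool_rot: [0.508, -0.494, 0.492, -0.506]
ft_force: [0.3, 1.6, 1.0]
grip_width: 0.0005
```

Emit:
jog_arm([
  [[0,0,0,0,0,-0.0015,1],[0,0,0,0,0,-0.0015,1]],
])

```text
time: 6.0
position: [0.5232, -0.2892, 0.1709]
tool_rot: [0.508, -0.494, 0.492, -0.506]
ft_force: [-0.1, 0.2, 0.5]
grip_width: 0.0002
```

Run:
```python
from h import *
o=get_obs();print(o['position'],o['ft_force'])
snap("scene","s5",(195,100,325,200),6)
```

```text
[ 0.52322144 -0.28915477  0.17091859] [-0.13823475  0.1674709   0.49051729]
```

View pics/s5.png

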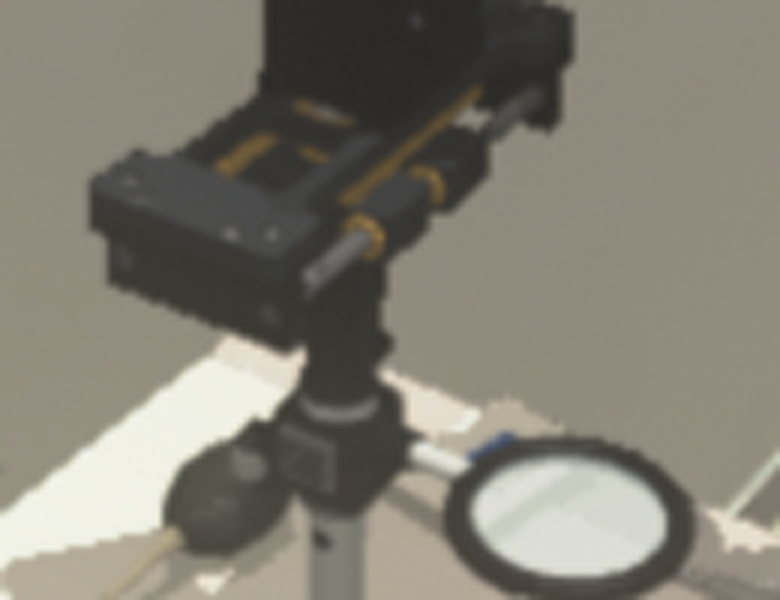

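Emit:
jog_arm([
  [[0,0,0,0.001,0,-0.001,1],[0,0,0,0.001,0,-0.001,1]],
])

```text
time: 6.25
position: [0.5244, -0.2892, 0.1699]
tool_rot: [0.508, -0.494, 0.492, -0.506]
ft_force: [-0.1, 0.8, -0.4]
grip_width: 0.0005
```

Emit:
jog_arm([
  [[0,0,0,0,0,-0.001,1],[0,0,0,0,0,-0.001,1]],
])

```text
time: 6.45
position: [0.5243, -0.2891, 0.1687]
tool_rot: [0.508, -0.494, 0.492, -0.506]
ft_force: [0.6, 0.3, 0.5]
grip_width: 0.0007
```

Emit:
jog_arm([
  [[0,0,0,0,0,-0.001,1],[0,0,0,0,0,-0.001,1]],
])

```text
time: 6.65
position: [0.5242, -0.2891, 0.1676]
tool_rot: [0.508, -0.494, 0.491, -0.506]
ft_force: [0.6, 0.3, 0.8]
grip_width: 0.0002
```

Emit:
jog_arm([
  [[0,0,0,0,0,-0.001,1],[0,0,0,0,0,-0.001,1]],
])

```text
time: 6.85
position: [0.5243, -0.2891, 0.1666]
tool_rot: [0.508, -0.494, 0.492, -0.506]
ft_force: [0.4, -0.5, 0.4]
grip_width: 0.0006
```

Emit:
jog_arm([
  [[0,0,0,0,0,-0.001,1],[0,0,0,0,0,-0.001,1]],
])

```text
time: 7.05
position: [0.5243, -0.2891, 0.1659]
tool_rot: [0.508, -0.494, 0.492, -0.506]
ft_force: [-0.2, 0.2, 2.7]
grip_width: 0.0008
```

Emit:
jog_arm([
  [[0,0,0,0,0,-0.001,1],[0,0,0,0,0,-0.001,1]],
])

```text
time: 7.25
position: [0.5243, -0.2891, 0.1658]
tool_rot: [0.508, -0.494, 0.492, -0.506]
ft_force: [-2.5, 1.1, 5.2]
grip_width: 0.0006
```

Emit:
jog_arm([
  [[0,0,0,0,0,0.03,1],[0,0,0,-0.03,0.004,0.03,1],[0,0,0,-0.061,0.006,0.03,1],[0,0,0,-0.061,0.006,0.02,1],[0,0,0,-0.061,0.006,0,1],[0,0,0,-0.061,0.006,-0.025,1],[0,0,0,-0.061,0.006,-0.049,1],[0,0,0,-0.061,0.006,-0.049,1]],
])

```text
time: 8.05
position: [0.4618, -0.2815, 0.1135]
tool_rot: [0.508, -0.496, 0.489, -0.506]
ft_force: [-0.3, 0.2, 0.8]
grip_width: 0.0005
```

Run:
```python
from h import *
o=get_obs();print(o['position'],o['ft_force'])
snap("scene","s6",(195,100,325,200),6)
H=np.array([.5438,-.318])
for th in np.radians([0,15,30,45,60,75,90,97]):
    n=np.array([-np.sin(th),np.cos(th)]);d=np.array([-np.cos(th),-np.sin(th)])
    h=15*abs(np.sin(th))+10*abs(np.cos(th))+4
    print(round(np.degrees(th)),(H+d*.078+n*h*1e-3).round(4))
```

```text
[ 0.46177406 -0.28147442  0.11349884] [-0.27199468  0.22186582  0.82947913]
0 [ 0.4658 -0.304 ]
15 [ 0.4639 -0.3212]
30 [ 0.4662 -0.3395]
45 [ 0.4733 -0.3578]
60 [ 0.4858 -0.3746]
75 [ 0.5033 -0.3879]
90 [ 0.5248 -0.396 ]
97 [ 0.5333 -0.3979]
```

View pics/s6.png

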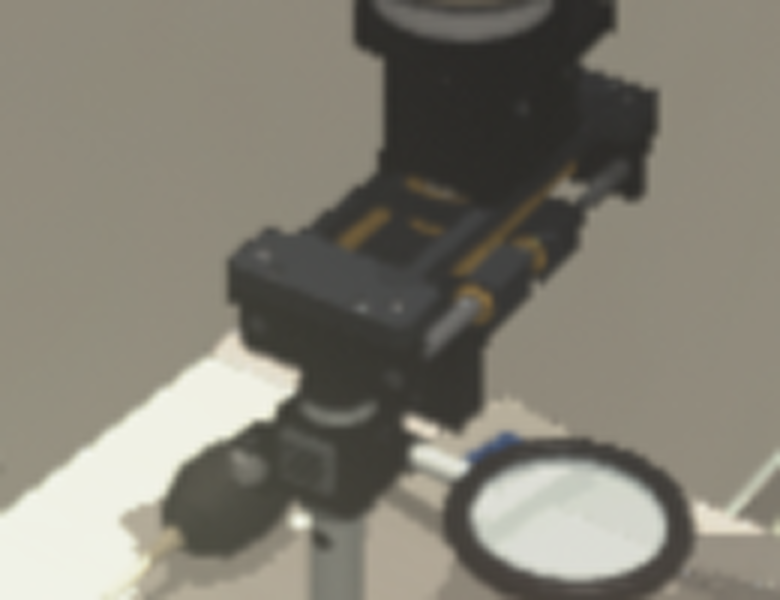

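Emit:
jog_arm([
  [[0,0,0,0.004,-0.0225,0.002,1],[0,0,0,0.0025,-0.031,0.002,1],[0,0,0,0.002,-0.04,0.002,1],[0,0,0,0.003,-0.049,0.002,1],[0,0,0,0.0045,-0.058,0.002,1],[0,0,0,0.0075,-0.067,0.002,1],[0,0,0,0.0115,-0.076,0.002,1],[0,0,0,0.0115,-0.076,0.002,1]],
])

```text
time: 8.9
position: [0.4746, -0.3604, 0.1172]
tool_rot: [0.508, -0.495, 0.491, -0.506]
ft_force: [0.7, 0.6, -0.5]
grip_width: 0.0008
```

Run:
```python
from h import *
o=get_obs();print(o['position'],o['ft_force'])
snap("scene","s7",(185,100,315,200),6);snap("top","t7",(185,110,335,250),4)
```

```text
[ 0.47464896 -0.36038707  0.1171576 ] [ 0.74652581  0.55953656 -0.47766909]
```

View pics/s7.png

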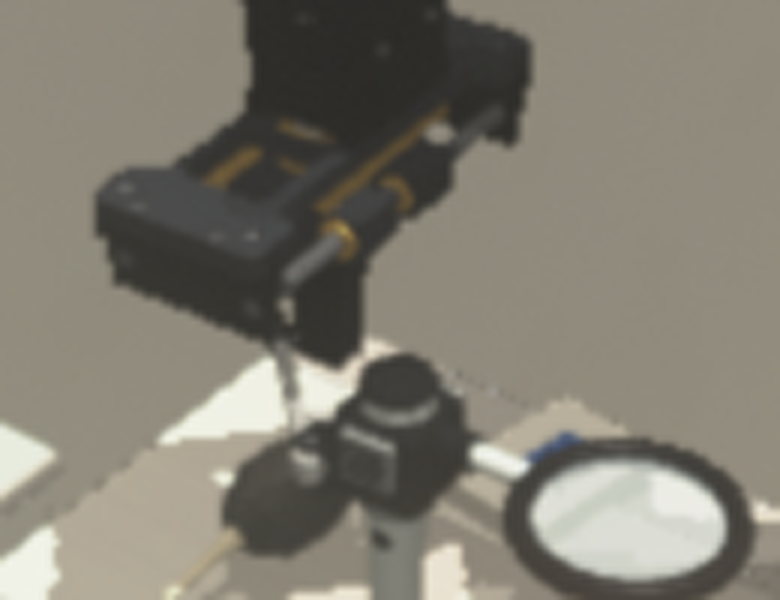

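View pics/t7.png

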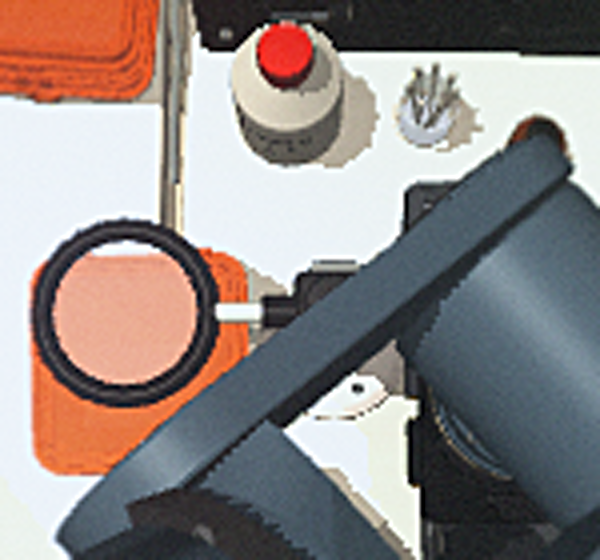

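Emit:
jog_arm([
  [[0,0,0,0.005,-0.006,0,1],[0,0,0,0.011,-0.014,0,1],[0,0,0,0.019,-0.021,0,1],[0,0,0,0.029,-0.0275,0,1],[0,0,0,0.039,-0.032,0,1],[0,0,0,0.05,-0.0355,0,1],[0,0,0,0.059,-0.0375,0,1],[0,0,0,0.059,-0.0375,0,1]],
])

```text
time: 9.8
position: [0.5349, -0.3973, 0.117]
tool_rot: [0.508, -0.494, 0.491, -0.506]
ft_force: [-0.4, -0.4, 0.2]
grip_width: 0.0003
```

Run:
```python
from h import *
o=get_obs();print(o['position'],o['ft_force'])
snap("scene","s8",(185,100,315,200),6)
```

```text
[ 0.53493977 -0.39726793  0.11704753] [-0.35791997 -0.36156329  0.1982776 ]
```

View pics/s8.png

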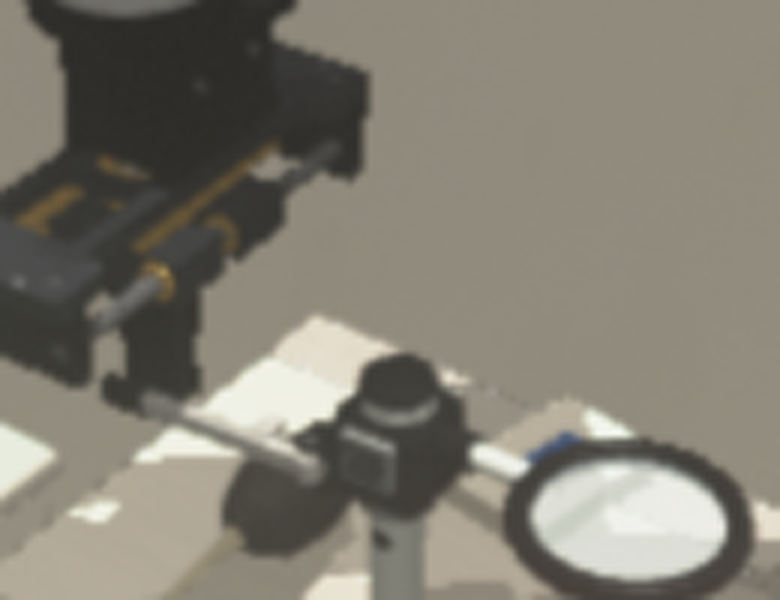

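Run:
```python
from h import *
a=onz("scene",(185+128/6,100+390/6),.15);b=onz("scene",(185+313/6,100+462/6),.15);print(a,b)
d=a-b;print(np.degrees(np.arctan2(-d[1],-d[0])))
```

```text
[ 0.54979672 -0.40221937  0.15      ] [ 0.5433376  -0.31574253  0.15      ]
94.27160218966624
```

Emit:
jog_arm([
  [[0,0,0,0.003,0,0,1],[0,0,0,0.006,0,0,1],[0,0,0,0.006,0,0,1],[0,0,0,-0.015,0,0,1],[0,0,0,-0.03,0,0.03,1],[0,0,0,-0.03,0,0.08,1],[0,0,0,-0.03,0.03,0.12,-1],[0,0,0,-0.02,0.08,0.12,-1]],
])

```text
time: 10.65
position: [0.5172, -0.3235, 0.2443]
tool_rot: [0.507, -0.49, 0.498, -0.505]
ft_force: [1.5, 0.3, -0.4]
grip_width: 0.0094
```

Emit:
jog_arm([
  [[0,0,0,0.005,0.02,0,-1],[0,0,0,0.01,0.026,0,-1],[0,0,0,0.01,0.026,0,-1],[0,0,0,0.01,0.026,0,-1],[0,0,0,0.01,0.026,0,-1]],
])

```text
time: 11.15
position: [0.5268, -0.2987, 0.2434]
tool_rot: [0.507, -0.49, 0.498, -0.505]
ft_force: [-0.3, -0.0, 0.1]
grip_width: 0.0484
```

Run:
```python
from h import *
from scipy.spatial.transform import Rotation as R
o=get_obs();print(o['position'],o['ft_force'],o['grip_width'],R.from_quat(o['tool_rot']).as_matrix().round(3))
snap("scene","s9",(185,80,315,200),6)
```

```text
[ 0.52682135 -0.29872624  0.24344708] [-0.31353256 -0.01852125  0.08367519] 0.0484374561591785 [[ 0.023  0.006  1.   ]
 [-1.    -0.01   0.023]
 [ 0.01  -1.     0.006]]
```

View pics/s9.png

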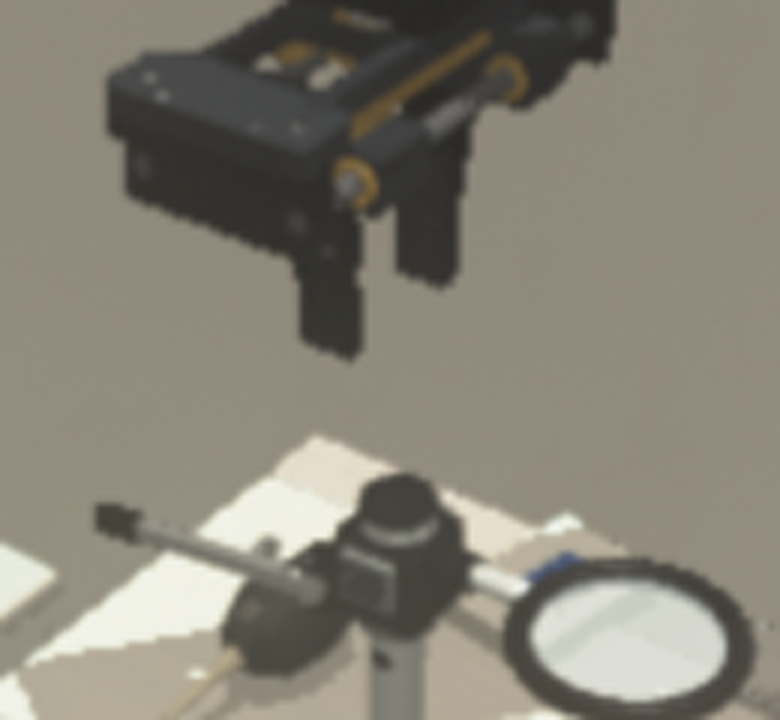

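Emit:
jog_arm([
  [[0.4,0,0,-0.002,0.008,-0.02,-1],[0.4,0,0,-0.002,0.008,-0.04,-1],[0.4,0,0,-0.002,0.008,-0.04,-1],[0.4,0,0,-0.002,0.008,-0.04,-1],[0.4,0,0,-0.002,0.008,-0.04,-1]],
])

```text
time: 11.7
position: [0.5254, -0.2918, 0.2044]
tool_rot: [-0.505, 0.491, -0.497, 0.506]
ft_force: [0.1, -0.5, 0.6]
grip_width: 0.0855
```

Run:
```python
from h import *
from scipy.spatial.transform import Rotation as R
o=get_obs();print(o['position'],o['ft_force'],o['grip_width'],R.from_quat(o['tool_rot']).as_matrix().round(3))
snap("scene","s10",(185,80,315,200),6)
```

```text
[ 0.52537857 -0.29175144  0.20439692] [ 0.10440281 -0.48266511  0.62257604] 0.08554369566554386 [[ 0.022  0.008  1.   ]
 [-1.    -0.005  0.022]
 [ 0.005 -1.     0.007]]
```

View pics/s10.png

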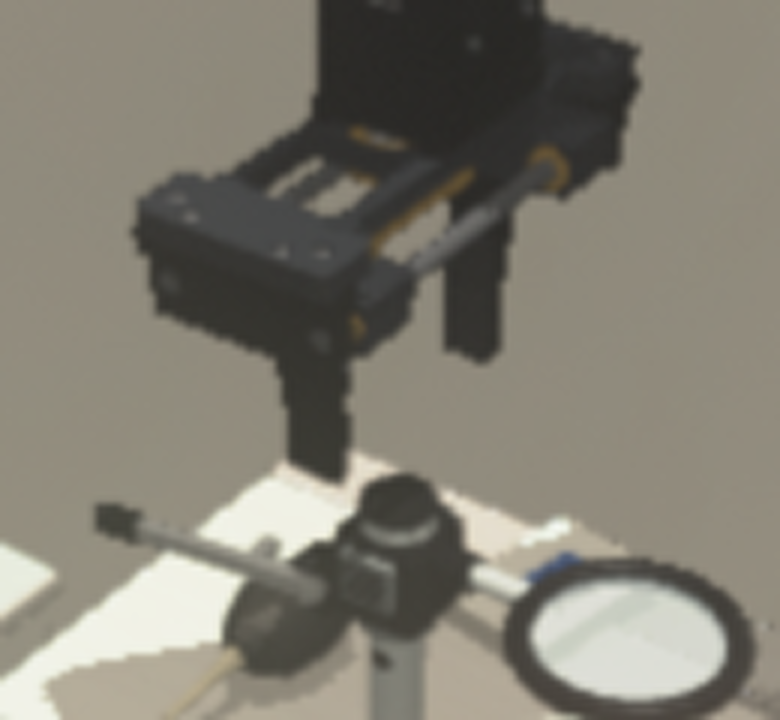

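Fingers straddle the head in x (tips near (320,470) and (475,355) in the crop). Descend to tip height ≈0.147 (reported 0.121).

Emit:
jog_arm([
  [[0.3,0.5,0,-0.0005,0.001,-0.02,-1],[0.3,0.5,0,-0.0005,0.001,-0.045,-1],[0.3,0.5,0,-0.0005,0.001,-0.07,-1],[0.3,0.5,0,-0.0005,0.001,-0.083,-1],[0.3,0.5,0,-0.0005,0.001,-0.083,-1],[0.3,0.5,0,-0.0005,0.001,-0.083,-1]],
])

```text
time: 12.35
position: [0.5256, -0.2912, 0.1225]
tool_rot: [0.506, -0.494, 0.495, -0.505]
ft_force: [-0.1, -0.6, 0.3]
grip_width: 0.0867
```

Run:
```python
from h import *
from scipy.spatial.transform import Rotation as R
o=get_obs();print(o['position'],o['ft_force'],o['grip_width'],R.from_quat(o['tool_rot']).as_matrix().round(3))
snap("scene","s11",(185,80,315,200),6)
```

```text
[ 0.52561482 -0.29120386  0.12245393] [-0.07240706 -0.57019963  0.26378242] 0.08674777097508879 [[ 0.022  0.     1.   ]
 [-1.    -0.001  0.022]
 [ 0.001 -1.     0.   ]]
```

View pics/s11.png

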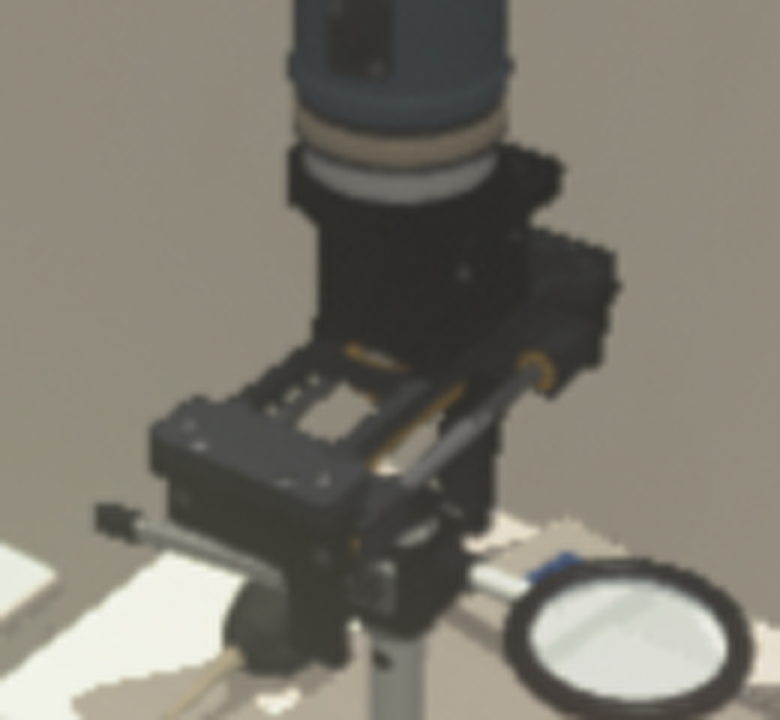

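Emit:
jog_arm([
  [[0,0,0,0,0,0,1],[0,0,0,0,0,0,1],[0,0,0,0,0,0,1],[0,0,0,0,0,0,1],[0,0,0,0,0,0,1],[0,0,0,0,0,0,1],[0,0,0,0,0,0,1],[0,0,0,0,0,0,1]],
], squeeze=22)

```text
time: 13.2
position: [0.524, -0.2915, 0.1226]
tool_rot: [0.507, -0.495, 0.494, -0.505]
ft_force: [-5.2, -1.2, 1.3]
grip_width: 0.0445
```

Emit:
jog_arm([
  [[0,0,0,0,0,-0.001,1],[0,0,0,0,0,-0.002,1],[0,0,0,0,0,-0.003,1],[0,0,0,0,0,-0.004,1],[0,0,0,0,0,-0.005,1],[0,0,0,0,0,-0.005,1]],
])

```text
time: 13.8
position: [0.524, -0.2915, 0.1173]
tool_rot: [0.507, -0.495, 0.494, -0.505]
ft_force: [-2.9, -1.4, -0.4]
grip_width: 0.0448
```

Emit:
jog_arm([
  [[0,0,0,0,0,-0.001,1],[0,0,0,0,0,-0.002,1],[0,0,0,0,0,-0.003,1]],
])

```text
time: 14.1
position: [0.5239, -0.2915, 0.1142]
tool_rot: [0.507, -0.495, 0.494, -0.505]
ft_force: [-2.3, -2.0, 1.6]
grip_width: 0.0447
```

Run:
```python
from h import *
o=get_obs();print(o['position'],o['ft_force'],o['grip_width'])
snap("scene","s12",(185,80,315,200),6)
```

```text
[ 0.52393627 -0.29146798  0.11423758] [-2.28037305 -1.95098007  1.56621565] 0.044651360150955825
```

View pics/s12.png

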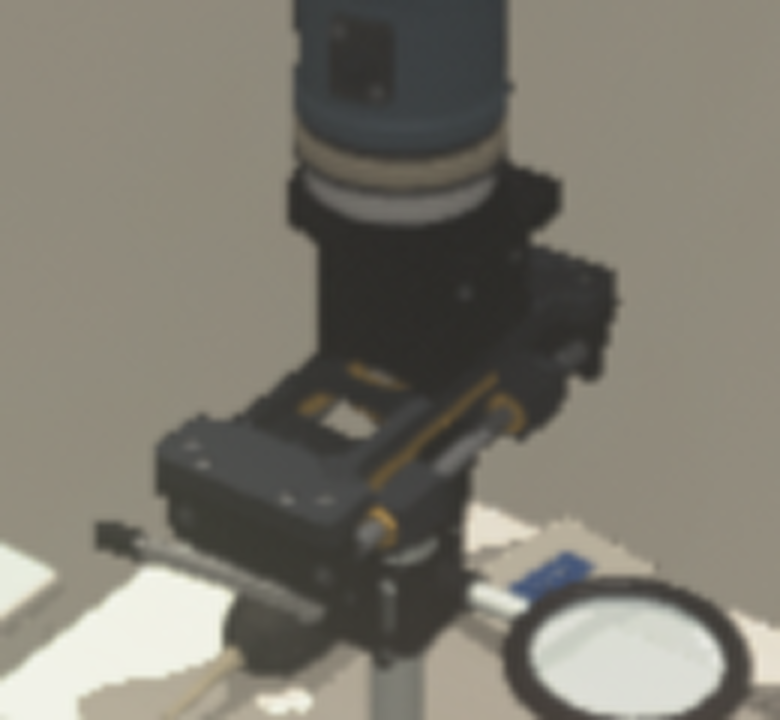

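Emit:
jog_arm([
  [[0,0,0,0.001,0.001,0,-1],[0,0,0,0.001,0.001,0,-1],[0,0,0,0.001,0.001,0,-1],[0,0,0,0.001,0.001,0,-1],[0,0,0,0.001,0.001,0,-1],[0,0,0,0.001,0.001,0.02,-1],[0,0,0,0.001,0.001,0.05,-1],[0,0,0,0.001,0.001,0.08,-1]],
])

```text
time: 14.95
position: [0.525, -0.29, 0.1945]
tool_rot: [0.507, -0.495, 0.493, -0.505]
ft_force: [-0.3, -1.0, -0.1]
grip_width: 0.0864
```

Emit:
jog_arm([
  [[0,0,0,0,0,0.01,1],[0,0,0,0,0,0.01,1],[0,0,0,0,0,0.01,1],[0,0,0,0,0,0.01,1],[0,0,0,0,0,0.01,1],[0,0,0,0,0,0.01,1],[0,0,0,0,0,0.01,1],[0,0,0,0,0,0.01,1]],
], squeeze=20)

```text
time: 15.75
position: [0.5249, -0.29, 0.2042]
tool_rot: [0.507, -0.495, 0.493, -0.505]
ft_force: [0.1, 0.5, 0.7]
grip_width: 0.0312
```

Run:
```python
from h import *
o=get_obs();print(o['position'],o['ft_force'],o['grip_width'])
snap("scene","s13",(185,80,315,200),6)
```

```text
[ 0.524909   -0.28998058  0.20422228] [0.1254077  0.54342652 0.67503734] 0.03116151777163704
```

View pics/s13.png

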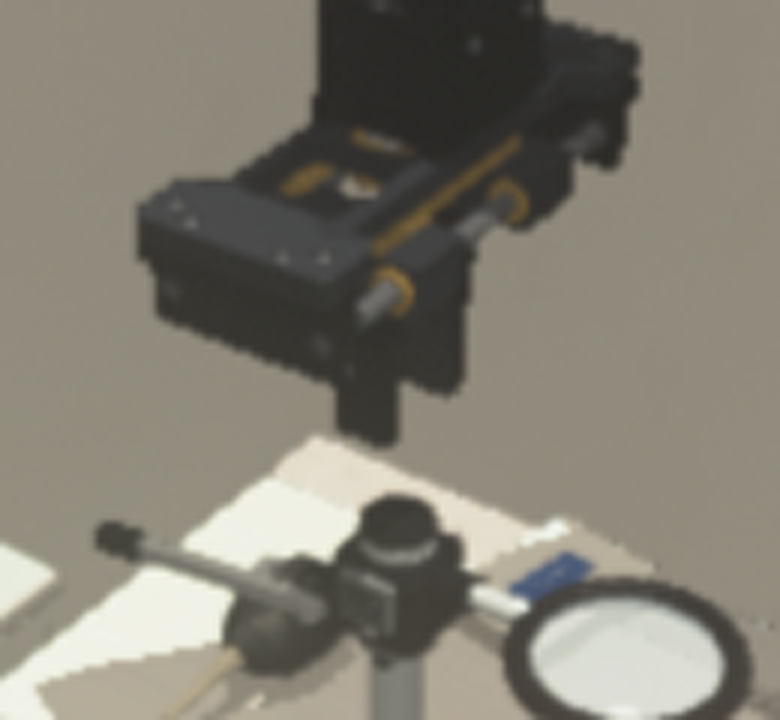

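Emit:
jog_arm([
  [[0,0,0,0,0,-0.01,1],[0,0,0,0,0,-0.02,1],[0,0,0,0,0,-0.03,1],[0,0,0,0,0,-0.039,1],[0,0,0,0,0,-0.041,1],[0,0,0,0,0,-0.043,1],[0,0,0,0,0,-0.043,1]],
])

```text
time: 16.5
position: [0.525, -0.2901, 0.1612]
tool_rot: [0.507, -0.495, 0.493, -0.505]
ft_force: [-0.3, 0.4, 0.3]
grip_width: 0.0007
```

Emit:
jog_arm([
  [[0,0,0,0,0,-0.001,1],[0,0,0,0,0,-0.002,1],[0,0,0,0,0,-0.003,1],[0,0,0,0,0,-0.003,1]],
])

```text
time: 16.9
position: [0.525, -0.29, 0.1582]
tool_rot: [0.507, -0.495, 0.493, -0.505]
ft_force: [-0.0, -0.4, 0.1]
grip_width: 0.0008
```

Emit:
jog_arm([
  [[0,0,0,0,0,-0.001,1],[0,0,0,0,0,-0.002,1],[0,0,0,0,0,-0.002,1]],
])

```text
time: 17.2
position: [0.525, -0.2901, 0.1564]
tool_rot: [0.507, -0.495, 0.493, -0.505]
ft_force: [-0.1, -0.3, 1.6]
grip_width: 0.0005
```

Emit:
jog_arm([
  [[0,0,0,0,0,-0.001,1],[0,0,0,0,0,-0.002,1],[0,0,0,0,0,-0.002,1]],
])

```text
time: 17.5
position: [0.5251, -0.2901, 0.1547]
tool_rot: [0.507, -0.495, 0.493, -0.505]
ft_force: [-0.7, -0.1, 2.6]
grip_width: 0.0006
```

Emit:
jog_arm([
  [[0,0,0,0,0,-0.001,1],[0,0,0,0,0,-0.002,1],[0,0,0,0,0,-0.002,1]],
])

```text
time: 17.8
position: [0.5251, -0.2901, 0.1525]
tool_rot: [0.507, -0.495, 0.493, -0.505]
ft_force: [0.0, -0.2, 0.7]
grip_width: 0.0003
```

Emit:
jog_arm([
  [[0,0,0,0,0,-0.001,1],[0,0,0,0,0,-0.001,1]],
])

```text
time: 18.0
position: [0.5251, -0.2901, 0.1511]
tool_rot: [0.506, -0.495, 0.493, -0.505]
ft_force: [-0.4, -1.0, 0.6]
grip_width: 0.0005
```

Emit:
jog_arm([
  [[0,0,0,0,0,-0.001,1],[0,0,0,0,0,-0.001,1]],
])

```text
time: 18.2
position: [0.5251, -0.2901, 0.1499]
tool_rot: [0.506, -0.495, 0.493, -0.505]
ft_force: [-0.6, 1.0, 0.9]
grip_width: 0.0004
```

Emit:
jog_arm([
  [[0,0,0,0,0,-0.001,1],[0,0,0,0,0,-0.001,1]],
])

```text
time: 18.4
position: [0.5252, -0.2901, 0.1498]
tool_rot: [0.507, -0.495, 0.493, -0.505]
ft_force: [-1.2, 1.7, 6.6]
grip_width: 0.0002
```

Emit:
jog_arm([
  [[0,0,0,0,0,-0.001,1],[0,0,0,0,0,-0.0015,1]],
])

```text
time: 18.6
position: [0.5252, -0.2902, 0.1497]
tool_rot: [0.507, -0.495, 0.494, -0.505]
ft_force: [-2.6, 1.3, 11.3]
grip_width: 0.0004
```

Emit:
jog_arm([
  [[0,0,0,0,0,-0.0015,1],[0,0,0,0,0,-0.002,1]],
])

```text
time: 18.8
position: [0.5252, -0.2902, 0.1497]
tool_rot: [0.507, -0.494, 0.494, -0.505]
ft_force: [-3.7, 1.9, 14.2]
grip_width: 0.0006
```

Emit:
jog_arm([
  [[0,0,0,0,0,-0.002,1],[0,0,0,0,0,-0.0025,1],[0,0,0,0,0,-0.0025,1]],
])

```text
time: 19.1
position: [0.5252, -0.2902, 0.1496]
tool_rot: [0.507, -0.494, 0.494, -0.505]
ft_force: [-3.8, 3.5, 14.1]
grip_width: 0.0003
```

Emit:
jog_arm([
  [[0,0,0,0,0,-0.003,1],[0,0,0,0,0,-0.003,1],[0,0,0,0,0,-0.003,1]],
])

```text
time: 19.4
position: [0.5252, -0.2902, 0.1495]
tool_rot: [0.507, -0.494, 0.494, -0.505]
ft_force: [-4.2, 1.6, 15.5]
grip_width: 0.0005
```

Emit:
jog_arm([
  [[0,0,0,0,0,-0.0035,1],[0,0,0,0,0,-0.0035,1],[0,0,0,0,0,-0.0035,1]],
])

```text
time: 19.7
position: [0.5252, -0.2903, 0.1494]
tool_rot: [0.507, -0.493, 0.495, -0.505]
ft_force: [-4.7, 3.0, 18.4]
grip_width: 0.0006
```

Emit:
jog_arm([
  [[0,0,0,0,0,0.02,1],[0,0,0,0,0,0.05,1],[0,0,-8,0,-0.02,0.08,1],[0,0,-16,0.01,-0.06,0.08,1],[0,0,-24,0.02,-0.09,0.08,1],[0,0,-32,0.03,-0.11,0.08,1],[0,0,-40,0.03,-0.11,0.08,1],[0,0,-48,0.03,-0.11,0.08,1]],
])

```text
time: 20.5
position: [0.5551, -0.4011, 0.2283]
tool_rot: [0.261, -0.658, 0.658, -0.258]
ft_force: [-0.0, -0.6, 0.4]
grip_width: 0.0003
```

Emit:
jog_arm([
  [[0,0,-8,0,0,0,1],[0,0,-16,0,0,0,1],[0,0,-24,0,0,0,1],[0,0,-32,0,0,0,1],[0,0,-40,0,0,0,1],[0,0,-42,0,0,0,1],[0,0,-42,0,0,0,1]],
])

```text
time: 21.2
position: [0.5549, -0.401, 0.2276]
tool_rot: [-0.008, 0.708, -0.706, 0.005]
ft_force: [-0.7, 0.7, -0.2]
grip_width: 0.0006
```

Run:
```python
from h import *
from scipy.spatial.transform import Rotation as R
o=get_obs();print(o['position'],o['ft_force'],o['grip_width'],R.from_quat(o['tool_rot']).as_matrix().round(3))
snap("scene","s14",(155,80,315,200),5);snap("top","t14",(185,80,335,250),3.5)
```

```text
[ 0.55490898 -0.40100023  0.22759776] [-0.7003647   0.68518149 -0.21798937] 0.000592487671255726 [[-1.    -0.005  0.017]
 [-0.017  0.002 -1.   ]
 [ 0.005 -1.    -0.002]]
```

View pics/s14.png

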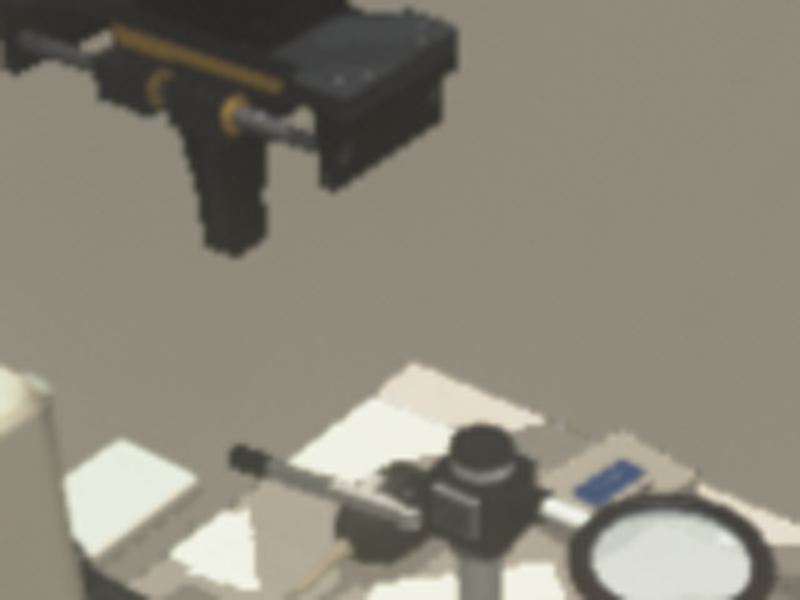

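View pics/t14.png

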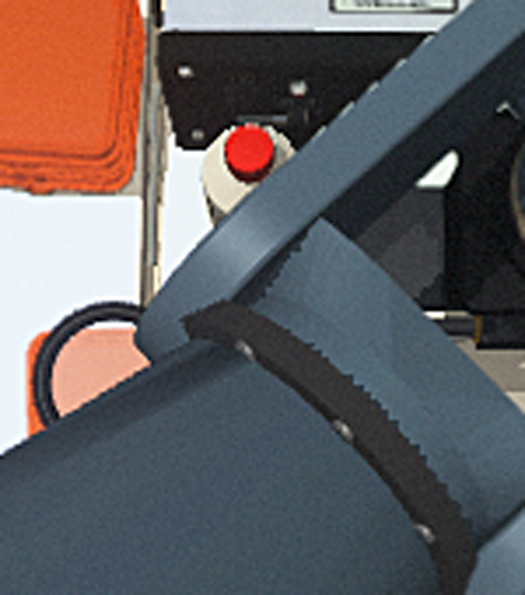

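Run:
```python
from h import *
a=onz("scene",(155+247/5,80+459/5),.134);b=onz("scene",(155+405/5,80+515/5),.134);print(a,b)
d=a-b;print(np.degrees(np.arctan2(-d[1],-d[0])))
print([proj("scene",[.525,-.2905,z]) for z in (.192,.176,.184)], proj("scene",[.545,-.403,.134]))
H=np.array([.5438,-.318])
for deg in [98,90,75,60,45,30,15,0,-3]:
    th=np.radians(deg)
    n=np.array([np.sin(th),-np.cos(th)]);d=np.array([-np.cos(th),-np.sin(th)])
    h=10*abs(np.sin(th))+15*abs(np.cos(th))+4
    print(deg,(H+d*.075+n*h*1e-3).round(4))
```

```text
[ 0.55747677 -0.4031737   0.134     ] [ 0.54679903 -0.31683115  0.134     ]
97.04981424283753
[array([250.9618371 , 162.16397966]), array([250.90311136, 167.92849518]), array([250.93229704, 165.06457778])] [207.8540395  169.25211909]
98 [ 0.5701 -0.39  ]
90 [ 0.5578 -0.393 ]
75 [ 0.5413 -0.395 ]
60 [ 0.5238 -0.393 ]
45 [ 0.5061 -0.3864]
30 [ 0.4898 -0.3745]
15 [ 0.4768 -0.3578]
0 [ 0.4688 -0.337 ]
-3 [ 0.4679 -0.3336]
```

Emit:
jog_arm([
  [[0,0,0,0.03,0.01,0,1],[0,0,0,0.032,0.01,-0.03,1],[0,0,0,0.032,0.01,-0.06,1],[0,0,0,0.032,0.01,-0.09,1],[0,0,0,0.032,0.01,-0.115,1],[0,0,0,0.032,0.01,-0.127,1],[0,0,0,0.032,0.01,-0.127,1]],
])

```text
time: 22.0
position: [0.5858, -0.39, 0.0985]
tool_rot: [-0.009, 0.709, -0.705, 0.004]
ft_force: [-0.6, -0.3, -0.2]
grip_width: 0.0004
```

Run:
```python
from h import *
o=get_obs();print(o['position'],o['ft_force'])
snap("scene","s15",(155,80,315,200),5)
```

```text
[ 0.5858192  -0.38996459  0.09849455] [-0.56487581 -0.28633243 -0.19647728]
```

View pics/s15.png

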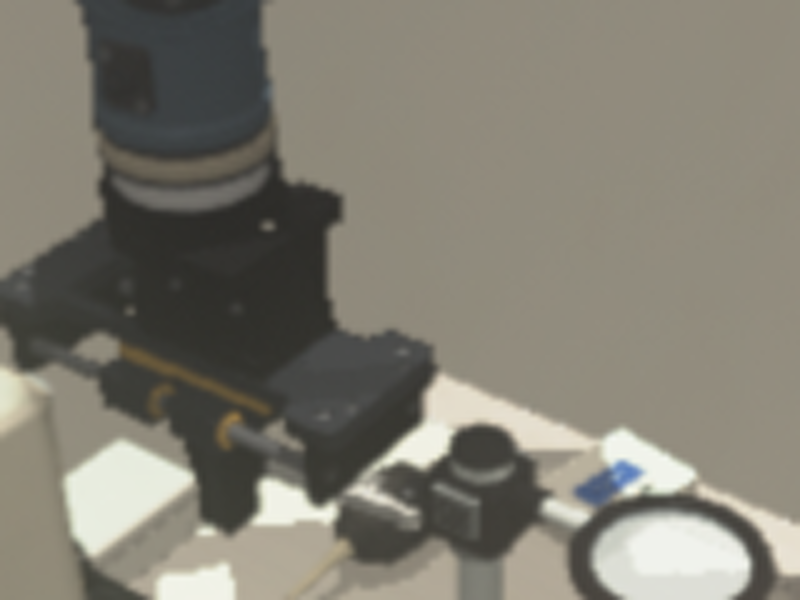

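Emit:
jog_arm([
  [[0,0,0,-0.0155,0,0.001,1],[0,0,0,-0.028,-0.003,0.001,1],[0,0,0,-0.036,-0.0045,0.001,1],[0,0,0,-0.0445,-0.005,0.001,1],[0,0,0,-0.053,-0.0045,0.001,1],[0,0,0,-0.062,-0.003,0.001,1],[0,0,0,-0.071,0,0.001,1],[0,0,0,-0.0795,0.0035,0.001,1]],
])

```text
time: 22.85
position: [0.5069, -0.3869, 0.1013]
tool_rot: [-0.008, 0.708, -0.706, 0.005]
ft_force: [2.3, -1.0, 0.2]
grip_width: 0.0003
```

Emit:
jog_arm([
  [[0,0,0,-0.009,0.006,-0.001,1],[0,0,0,-0.017,0.0125,-0.001,1],[0,0,0,-0.024,0.02,-0.001,1],[0,0,0,-0.03,0.029,-0.001,1],[0,0,0,-0.034,0.038,-0.001,1],[0,0,0,-0.037,0.046,-0.001,1],[0,0,0,-0.037,0.046,-0.001,1]],
])

```text
time: 23.55
position: [0.4689, -0.339, 0.1002]
tool_rot: [-0.009, 0.709, -0.705, 0.005]
ft_force: [0.2, 0.6, 0.2]
grip_width: 0.0005
```

Run:
```python
from h import *
o=get_obs();print(o['position'],o['ft_force'])
snap("scene","s16",(155,80,315,200),5)
```

```text
[ 0.46890449 -0.33901659  0.10021278] [0.23528256 0.57817188 0.18156781]
```

View pics/s16.png

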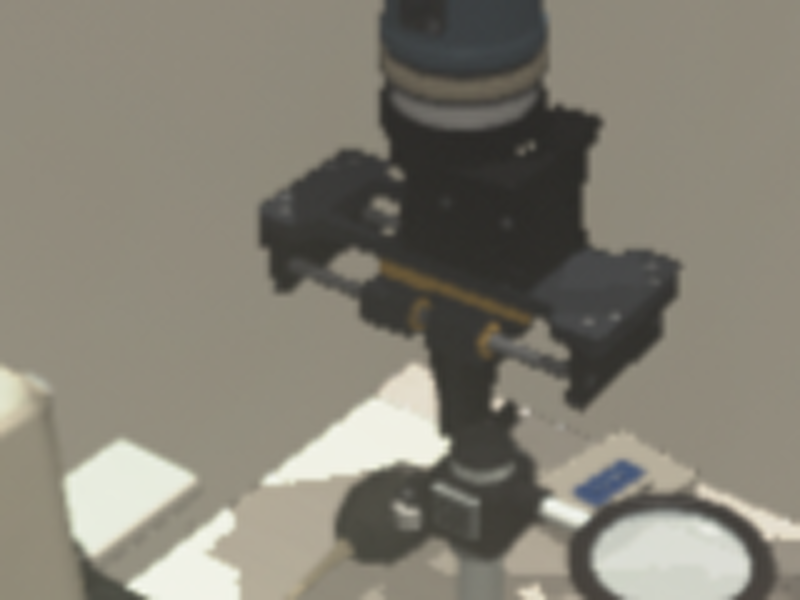

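Emit:
jog_arm([
  [[0,0,0,0,0.002,0,1],[0,0,0,0,0.003,0,1],[0,0,0,0,0.003,0,1]],
])

```text
time: 23.9
position: [0.4693, -0.3369, 0.1002]
tool_rot: [-0.009, 0.708, -0.706, 0.005]
ft_force: [0.1, -0.1, 0.4]
grip_width: 0.0004
```

Emit:
jog_arm([
  [[0,0,0,0,0.002,0,1],[0,0,0,0,0.002,0,1]],
])

```text
time: 24.1
position: [0.4692, -0.335, 0.1001]
tool_rot: [-0.009, 0.708, -0.706, 0.005]
ft_force: [-0.5, -2.0, -0.3]
grip_width: 0.0004
```

Emit:
jog_arm([
  [[0,0,0,0,0.002,0,1],[0,0,0,0,0.002,0,1]],
])

```text
time: 24.3
position: [0.4693, -0.3349, 0.1003]
tool_rot: [0.01, -0.707, 0.707, -0.005]
ft_force: [-2.4, -4.9, -2.2]
grip_width: 0.0004
```

Emit:
jog_arm([
  [[0,0,0,0,0.003,0,1],[0,0,0,0,0.003,0,1]],
])

```text
time: 24.5
position: [0.4693, -0.3349, 0.1005]
tool_rot: [0.01, -0.705, 0.709, -0.006]
ft_force: [-2.7, -7.4, -2.8]
grip_width: 0.0006
```

Emit:
jog_arm([
  [[0,0,0,0,-0.015,0,1],[0,0,0,-0.005,-0.03,0.02,1],[0,0,0,-0.01,-0.03,0.06,1],[0,0,0,-0.02,-0.03,0.1,1],[0,0,0,-0.03,-0.01,0.14,1],[0,0,0,-0.04,0.04,0.18,1],[0,0,0,-0.04,0.09,0.2,1],[0,0,0,-0.04,0.14,0.2,1]],
])

```text
time: 25.3
position: [0.4306, -0.2118, 0.3015]
tool_rot: [0.007, -0.704, 0.71, -0.007]
ft_force: [1.1, -0.5, 0.4]
grip_width: 0.0003
```

Emit:
jog_arm([
  [[0,0,0,0,0.045,0,1],[0,0,0,0,0.09,0,1],[0,0,0,0,0.135,0,1],[0,0,0,0,0.18,0,1],[0,0,0,0,0.22,0,1]],
])

```text
time: 25.8
position: [0.4302, 0.0104, 0.3017]
tool_rot: [0.007, -0.704, 0.71, -0.007]
ft_force: [0.5, -0.9, -0.4]
grip_width: 0.0005
```

Run:
```python
from h import *
o=get_obs();print(o['time'],o['position'],o['ft_force'])
snap("scene","s17",(195,140,325,250),6);snap("top","t17",(185,110,335,250),4)
```

```text
25.8 [0.43020199 0.01035622 0.30171832] [ 0.52098653 -0.89961794 -0.44804862]
```

View pics/s17.png

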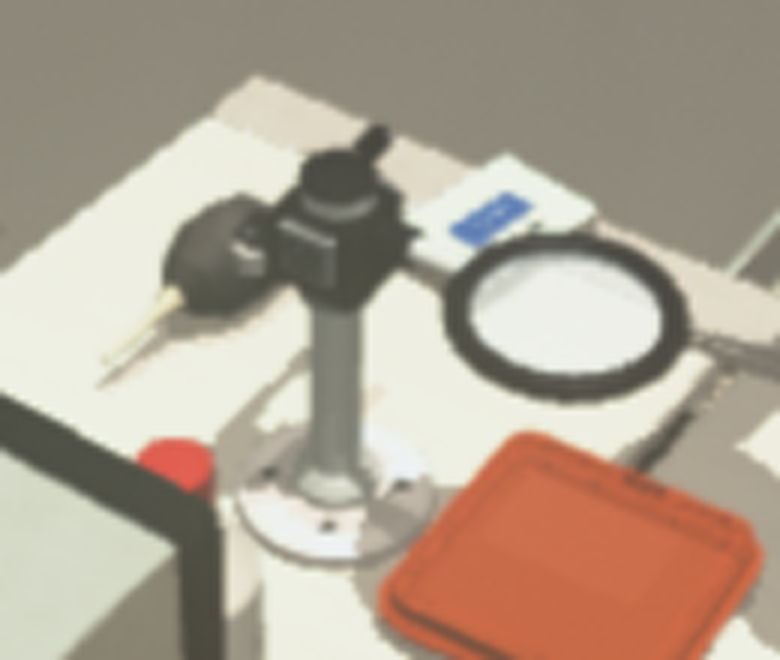

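View pics/t17.png

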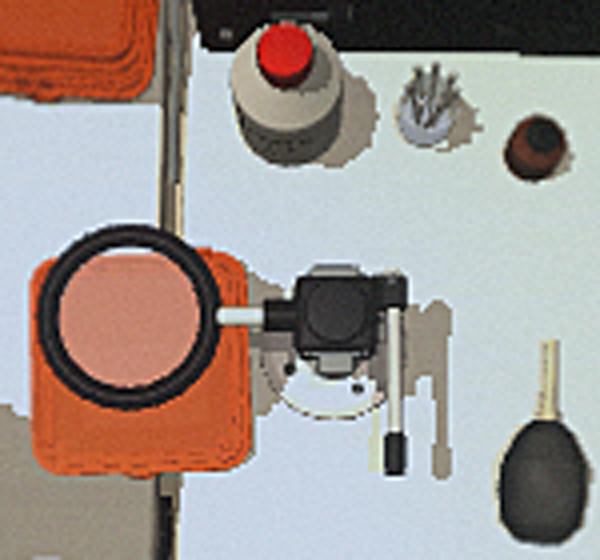

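Run:
```python
from h import *
T=lambda x,y:(185+x/4-.375,110+y/4-.375)
print(onz("top",T(396,453),.14),onz("top",T(393,310),.139),onz("top",T(336,310),.176))
print(hand_in())
```

```text
[ 0.4590877  -0.32080443  0.14      ] [ 0.52953536 -0.318973    0.139     ] [ 0.52470187 -0.29059191  0.176     ]
the job is handed in; nothing more can be done
None
```

The magnifier head is one hole lower and locked, and I handed the job in at about 26 s of the 70 s allowed.

**What I did**
- I swung the safety lever open to about 1.7 rad.
- I pinched the button and rest to 44.5 mm, meaning the button was fully in. I eased the head down about 8 mm, then let the button go.
- I pushed on the plug until the head stopped 16 mm below the start. It held there under a measured push of about 18 N.
- I swung the lever shut against its stop with about 7 N, then moved the arm clear.

**Last checks**
- The plug top appears at about 176 mm in the scene view, down from 192 mm.
- The lever lies parallel to the head as it did at the start, and the button stands out.
- The mask box and both bottles look unmoved.

**What disagreed**
- The reported TCP lay about 26 mm below the visible fingertips. Touching the plug confirmed this, and I allowed for it in every later height.
- The push went a little above 15 N, up to 18.4 N at the wrist. That is still under the 28 N ramming limit.
- I saw no direct reading of the button or pin. That the pin is seated is inferred from the force drop near 13 mm of travel, the stop at 16 mm, and the lever shutting.

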